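# Fit a rewind core and hold the dancer arm at its threading setting

### The job

Get the rewind table ready for threading: slip the empty narrow cardboard core over the bare rewind spindle until it sits down on the spindle's disc, then swing the spring-loaded dancer arm round against its spring until its pointer stands over the middle of the setting tab, and keep it there. Finish while still holding the dancer arm at the tab (it springs back if let go), and leave the wide core, the tape roll and the wrench as they are.

Things in the scene. Friction and masses are not known exactly. Their poses are not given: they have to be found in the camera images.
- core: the empty narrow cardboard core, a tube 54 mm outside, 40 mm bore, 50 mm high, about 40 g, standing upright on the steel table. Origin: centre of its lower end; z along the tube, up. It stands to the left of the dancer unit, either nearer it or farther from it than the spindle.
- rewind_spindle: the bare rewind spindle, fixed to the table: a housing and an aluminium support disc 130 mm in diameter whose top is 24 mm above the table, and on it a steel mandrel 36 mm in diameter and 65 mm tall (top 89 mm above the table), tapering over its last 12 mm to 22 mm. Origin: centre of its underside on the table; z up.
- spindle_seat (a point): point on the spindle's axis at the level of the disc's top face (24 mm above the table), where the centre of the core's lower end belongs.
- dancer_unit: the dancer unit, fixed: grey plate 290 x 270 x 8 mm, pivot with torsion spring, curved aluminium quadrant rail (205 mm from the pivot, top 20 mm above the table), two rubber-sleeved stop posts 51 mm high, 100 mm from the pivot, at the ends of the swing. Origin: on the pivot axis at table level, z up; the resting arm points along the unit's own (-0.866, 0.5).
- dancer_arm: the dancer arm: aluminium bar 28 mm wide, 39 to 51 mm above the table. Origin: on the upright pivot axis at table level; x axis along the arm. It rests on a stop and swings counter-clockwise seen from above, up to 1.15 rad. A damped spring (0.6 Nm at rest plus 1.0 Nm per rad) pushes it back: 4 N at the roller at the start, 7 to 9 N at the tab.
- roller_mid (a point): middle of the dancer's upright black rubber roller, on its axis, 155 mm from the pivot and 84 mm above the table. The roller is 40 mm in diameter, from 53 to 115 mm above the table, turns freely on its own axle and has a small end washer up to 123 mm. It may be pushed sideways or pinched from above.
- pointer_tip (a point): tip of the pointer at the end of the dancer arm, 204 mm from the pivot, 45 mm above the table. Carried by the arm.
- setting_tab: the setting tab: a dark steel clamp with a black thumb screw, fixed on the quadrant rail, 24 mm wide along the rail, 22 mm across it, top 32 mm above the table (the pointer passes 11 mm over it). Origin: on the pivot axis at table level; x axis from the pivot to the tab. It is 0.45 to 0.85 rad round from the arm's rest and does not move.
- tab_mid (a point): middle of the setting tab's top face, 204 mm from the pivot, 32 mm above the table: where the pointer tip must stand, seen from above.
- wide_core: bystander: a wide low cardboard core, 94 mm outside, 78 mm bore, 34 mm high. Origin: centre of its underside. Not to be moved.
- tape_roll: bystander: a roll of red tape about 100 mm across and 48 mm high. Origin: centre of its underside. Not to be moved.
- wrench: bystander: a steel wrench 150 mm long lying flat, along its own x axis. Origin: its middle, on the table. Not to be moved.
There are look-alikes about, which are no part of the job. What is shaped like the core but turquoise or yellow is not meant.

How it is judged (in metres and radians):
On the way, in this order (a step that is already met when the one before it is completed fails the run):
1. the core is over the spindle, down on its disc, and let go (horizontal distance between core and spindle_seat below 0.005 m and z of core in the frame of rewind_spindle below 0.028 m and angle between core's own z axis and vertical below 0.06 rad and contact force between the fingers and core below 0.2 N), for 0.2 s.
2. the robot holds the dancer arm with its pointer over the setting tab (horizontal distance between pointer_tip and tab_mid below 0.012 m and contact force between any of the fingers, the arm and dancer_arm above 2.5 N), for 0.5 s.
At the end, for the whole second after the job is handed in: Through the last second the core is upright on the spindle (within 5 mm of its axis, its lower end within 4 mm of the disc), and the robot keeps the dancer arm still with its pointer tip over the setting tab (within 12 mm of the tab's middle, half the tab's width), pressing it with more than 2.5 N (all of step 2 and horizontal distance between core and spindle_seat below 0.005 m and z of core in the frame of rewind_spindle below 0.028 m and angle between core's own z axis and vertical below 0.06 rad and linear speed of core below 0.03 m/s and angular speed of dancer_arm below 0.1 rad/s); the arm keeps its last pose, push and grip.
It fails at once if the wide core is moved more than 20 mm (distance of wide_core from where it was at the start of the episode above 0.02 m).
It fails at once if the tape roll is moved more than 20 mm (distance of tape_roll from where it was at the start of the episode above 0.02 m).
It fails at once if the wrench is moved more than 20 mm (distance of wrench from where it was at the start of the episode above 0.02 m).
It also fails if it takes over 50 s, if anything falls off the work surface, if the arm or the gripper's body presses on something with over 40 N, if the wrist force passes 120 N, or if a joint passes its speed limit or range.

### The arm

A 6-joint arm with a two-finger parallel gripper is mounted at the origin on the work surface. World frame = base frame: x ahead of the robot, y to its left, z up, the work surface at z = 0. Lengths are in m, angles in degrees, forces in N, time in s.
With the tool pointing down it reaches from about 0.15 to 0.775 m from the base axis. Payload 6.1 kg.
Tool frame: the origin (TCP) lies midway between the tips of the shut fingers; the grasp point (between the pads) lies behind it (bot.pinch_z is the z of the grasp point in the tool frame, in m); z points along the fingers, y is the line along which they close (so a half turn about z gives the same grasp; the last joint's range is limited). The gripper opens to 85 mm and grips with 20 to 120 N. Pads are 22 mm wide; open, the fingers measure 114 mm over their backs; the gripper's body (76 mm by 85 mm) begins 54 mm behind the grasp point. The pads swing forward as they close: fully open they stand 13 mm farther back than shut.
Start: joints at [71.677, 7.208, -2.269, 80.523, 0, 90], TCP at [0.165, 0.498, 0.231] pointing down, gripper open.
Joint ranges: [-155.77, 155.77], [-54.66, 111.73], [-72.52, 77.12], [-102.08, 115.82], [-83.92, 84.16], [-180, 180]. Speed limits (degrees/s): [136.94, 136.94, 172.46, 180, 180, 180].

### API

Orientations are given as a 3x3 rotation matrix whose columns are the frame's x, y, z axes.
In Python, from station import bot gives the robot as it stands. The module is installed in compiled form; this text tells all that it offers.
- The arm moves only by the tool send_rows, never from a script. Its argument "commands" is one flat list of numbers, 7 for each row, row after row: the shift along the tool's x, y, z each as a share of 0.25 m, from -1 to 1, then the turn, a rotation vector about the tool's x, y, z each as a share of pi/2 rad, from -1 to 1, then the closure, from 0 (fully open) to 1 (shut). In form: [dx, dy, dz, ax, ay, az, hand, dx, dy, dz, ax, ay, az, hand, ...]. A call has 1 to 10 rows; each row is the pose to reach, as a shift and turn from the pose commanded when the call began, along the tool's axes at that moment; what a row does not reach only later rows make up. A row lasts 1/8 s, in which the tool goes at most 62.5 mm and 10.7 degrees, less where a joint would pass 70% of its speed; a pose out of reach is approached as far as the arm can. A call with a number of a shift or a turn outside -1 to 1 is refused whole. A call with a gripper value outside its range is refused whole. The fingers move at their own pace and stop on an object; "squeeze" is the grip in N (left out, the last holds). Time passes only in rows, so rows that repeat a pose let the fingers close. It gives the time, the measured TCP pose, the force, the opening and the grip force at its end, in the units of the state.
- bot.sense(): the state, without advancing time (a new reading comes with each control period).
- bot.camera(name): name is "scene" or "top" or "wrist"; returns the picture (420x560x3 uint8, blue, green, red); there is no depth.
- bot.camera_params(name): a dict with "intrinsics" (3x3 intrinsics, pixels), "k1" (the pictures are not rectified: a ray, as slopes to the right and down, at radius r is drawn at 1 + k1 r^2 times it, then the intrinsics apply), "R" (3x3) and "t" (3): a world point X has camera coordinates R X + t; the wrist camera has in their place "T_tool_cam" (4x4, takes a point from camera to tool coordinates, whose origin is the TCP and whose axes are the flange's). Camera axes: x right, y down, z forward; pixel columns grow to the right and rows downward; lengths in m; the calibration is good to about 2 mm. A picture is of the moment at which its call begins: read the wrist's pose just before it. camera_params takes no time and is no camera call.
- bot.hand_in(): hands the job in; it is judged then, once.
The state is a dict: "time": time; "joints": joint angles; "joint_velocities": joint speeds; "tau": joint torques, N m; "tcp_pos": TCP position; "orientation": TCP orientation; "ft_force": force on the tool from outside, world axes, zero at the start; "moment": the same for the moment, N m; "grip_width": opening from 0.0 (shut) to 1.0 (fully open); "gripper_force": force on a finger pad.
Only numpy, scipy, OpenCV 4.12 (cv2) and the standard library are available. Lean on these libraries where they do the work, as an engineer would, in place of code of your own. Each camera call takes 0.05 s, during which the arm holds its last target. There are 200 camera calls.

## Working session

There is one attempt and no reset: what is moved stays moved. The work goes in short steps, Python scripts to look and compute and a tool call to move; the robot and the scene stay as the last step left them, time stands still between calls to the robot, and variables do not carry over. Pictures are saved under pics/ and viewed, at most 10 in all, crops included, and the job is handed in when it is done.

Besides the shell and the picture viewer there is one more tool, called after "Request:" as name(argument=value, ...) on one line, values as JSON. send_rows: Moves the arm, as the interface text tells. Shift numbers are shares of 0.25 m and turn numbers shares of pi/2 rad, none past 1 either way. Its arguments: {"type":"object","properties":{"commands":{"type":"array"},"squeeze":{"type":"number"}},"required":["commands"]}

```bash
mkdir -p pics
python3 - <<'E'
from station import bot
import cv2,numpy as np
np.set_printoptions(precision=4,suppress=True)
for n in("scene","top","wrist"):
    im=bot.camera(n); cv2.imwrite(f"pics/{n}0.png",im); np.save(f"pics/{n}0.npy",im)
    print(n,bot.camera_params(n))
print(bot.pinch_z,bot.sense())
E
```

```text
scene {'intrinsics': array([[459.8768,   0.    , 282.322 ],
       [  0.    , 459.8768, 213.0567],
       [  0.    ,   0.    ,   1.    ]]), 'k1': -0.10545289725148055, 'R': array([[-0.4524,  0.8916, -0.0193],
       [ 0.6641,  0.3224, -0.6745],
       [-0.5952, -0.318 , -0.738 ]]), 't': array([ 0.318 , -0.3002,  1.6588])}
top {'intrinsics': array([[395.3839,   0.    , 280.1986],
       [  0.    , 395.3839, 211.1069],
       [  0.    ,   0.    ,   1.    ]]), 'k1': 0.03311409474079107, 'R': array([[-0.0204, -0.9997,  0.0118],
       [-0.9915,  0.0187, -0.129 ],
       [ 0.1288, -0.0143, -0.9916]]), 't': array([-0.042 ,  0.5675,  1.1524])}
wrist {'intrinsics': array([[341.0265,   0.    , 277.1245],
       [  0.    , 341.0265, 211.9788],
       [  0.    ,   0.    ,   1.    ]]), 'k1': -0.05158498943627759, 'T_tool_cam': array([[ 0.0001, -0.9658, -0.2594,  0.0666],
       [ 1.    , -0.0001,  0.0005,  0.001 ],
       [-0.0005, -0.2594,  0.9658, -0.1419],
       [ 0.    ,  0.    ,  0.    ,  1.    ]])}
-0.0187 {'time': 0.15, 'joints': array([71.6784,  7.2343, -2.3104, 80.5243,  0.0004, 90.0002]), 'joint_velocities': array([-0.0794, -0.1339,  0.1643, -0.0132, -0.0739,  0.0578]), 'tau': array([  0.0006, -43.6272,  35.3151,   0.0134,   0.    ,  -0.    ]), 'tcp_pos': array([0.1649, 0.4981, 0.2307]), 'orientation': array([[-0.9493,  0.3144, -0.0004],
       [ 0.3144,  0.9493, -0.0011],
       [ 0.    , -0.0012, -1.    ]]), 'ft_force': array([ 0.3469, -0.2092,  0.2276]), 'moment': array([ 0.0291,  0.0186, -0.0269]), 'gripper_force': 0.0, 'grip_width': 0.9991827947672868}
```

View pics/top0.png

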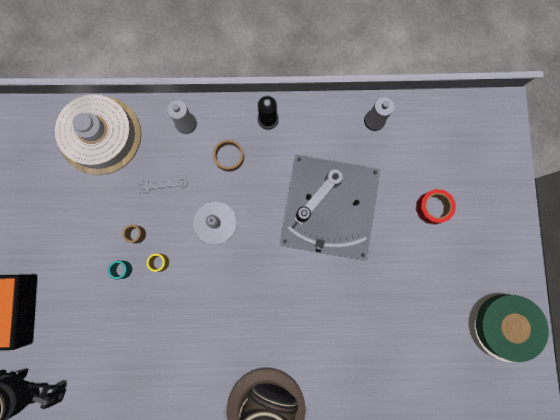

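View pics/scene0.png

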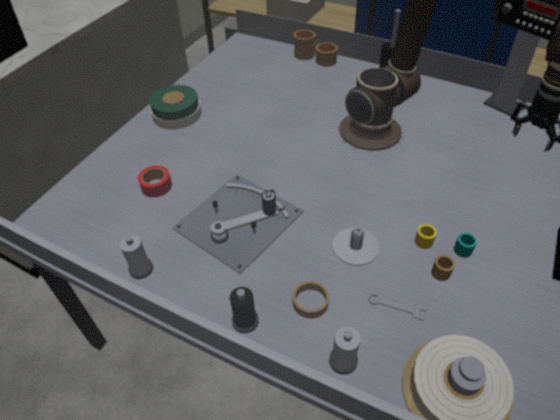

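Top view candidates for the core: brown tube (133,234), turquoise tube (119,270), yellow tube (157,263), and the low wide brown ring (228,155), which is the wide core. I choose the brown tube at (133,234). Other things in the top view are the spindle (214,223), pivot (335,177), roller (304,213), tab (320,245), wrench (163,186) and tape (437,206).

```bash
cat > h.py <<'E'
from station import bot
import cv2,numpy as np
np.set_printoptions(precision=4,suppress=True)
def cam(n,s=None):
    p=bot.camera_params(n); K=p["intrinsics"]; k=p["k1"]
    if n=="wrist":
        T=np.eye(4); T[:3,:3]=s["orientation"]; T[:3,3]=s["tcp_pos"]; T=T@p["T_tool_cam"]; return K,k,T[:3,:3],T[:3,3]
    return K,k,p["R"].T,-p["R"].T@p["t"]
def plane(c,uv,z):
    K,k,R,o=c; uv=np.asarray(uv,float).reshape(-1,1,2)
    x=cv2.undistortPoints(uv,K,np.array([k,0,0,0,0.]),None,None,None).reshape(-1,2) if 0 else cv2.undistortPointsIter(uv,K,np.array([k,0,0,0.]),None,None,(3,50,1e-9)).reshape(-1,2)
    d=np.c_[x,np.ones(len(x))]@R.T
    return o+d*((z-o[2])/d[:,2])[:,None]
def proj(c,X):
    K,k,R,o=c; Xc=np.atleast_2d(X)
    return cv2.projectPoints(Xc.astype(float),cv2.Rodrigues(R.T)[0],-R.T@o,K,np.array([k,0,0,0.]))[0].reshape(-1,2)
def circ(P):
    P=P[:,:2]; A=np.c_[2*P,np.ones(len(P))]; w=np.ones(len(P),bool)
    for _ in range(5):
        s=np.linalg.lstsq(A[w],(P[w]**2).sum(1),rcond=None)[0]; r=np.sqrt(s[2]+s[0]**2+s[1]**2)
        e=abs(np.hypot(*(P-s[:2]).T)-r); w=e<=max(np.quantile(e,.8),.0008)
    return s[:2],r
def tool(s,d): return s["orientation"].T@np.asarray(d)   # world shift -> tool axes
E
python3 - <<'E'
from h import *
im=np.load("pics/top0.npy"); c=cam("top")
for n,uv,z in[("core",(133,234),.05),("teal",(119,270),.05),("yel",(157,263),.05),("wide",(228,155),.034),("disc",(214,223),.024),("mandrel",(212,220),.089),("pivot",(335,177),.05),("roller",(304,213),.123),("tab",(320,245),.032),("tape",(437,206),.048),("wrench",(163,186),.0)]:
    print(n,plane(c,uv,z)[0])
a=cv2.resize(im[200:290,95:245],None,fx=4,fy=4,interpolation=cv2.INTER_CUBIC)
b=cv2.resize(im[150:270,270:390],None,fx=3,fy=3,interpolation=cv2.INTER_CUBIC)
cv2.imwrite("pics/crop1.png",a)
E
```

```text
core [0.5055 0.3792 0.05  ]
teal [0.4022 0.4159 0.05  ]
yel [0.4197 0.3079 0.05  ]
wide [0.7433 0.1032 0.034 ]
disc [0.5358 0.1474 0.024 ]
mandrel [0.5379 0.1431 0.089 ]
pivot [ 0.6653 -0.2201  0.05  ]
roller [ 0.5488 -0.1182  0.123 ]
tab [ 0.4628 -0.1701  0.032 ]
tape [ 0.5717 -0.5211  0.048 ]
wrench [0.6569 0.3089 0.    ]
```

View pics/crop1.png

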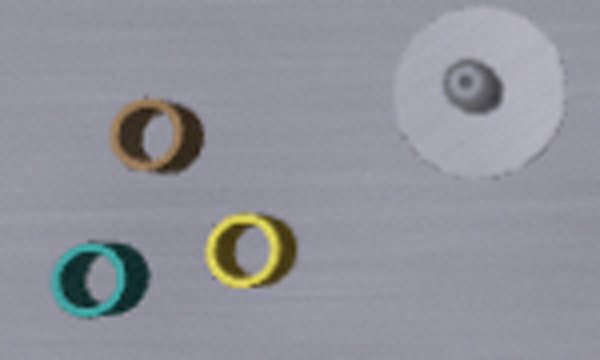

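Brown tube's rim is at about (131.7,233.3) in the top view. It is the only cardboard-coloured narrow tube, so I go above it.

Request:
send_rows(commands=[-0.24,0,0.02,0,0,0,0,-0.48,0,0.04,0,0,0,0,-0.72,0,0.06,0,0,0,0,-0.96,0,0.08,0,0,0,0])

```text
time: 0.65
tcp_pos: [0.3945, 0.4221, 0.2109]
orientation: [[-0.949, 0.314, -0.0], [0.314, 0.949, 0.0], [0.0, -0.0, -1.0]]
ft_force: [-1.2, 1.6, -0.2]
grip_width: 0.999
gripper_force: 0.0
```

Request:
send_rows(commands=[-0.24,0,0.02,0,0,0,0,-0.48,0,0.04,0,0,0,0,-0.48,0,0.04,0,0,0,0,-0.48,0,0.04,0,0,0,0])

```text
time: 1.15
tcp_pos: [0.5067, 0.3849, 0.2007]
orientation: [[-0.949, 0.315, -0.001], [0.315, 0.949, -0.001], [0.001, -0.001, -1.0]]
ft_force: [0.1, 0.2, -0.0]
grip_width: 0.999
gripper_force: 0.0
```

Run:
```python
from h import *
s=bot.sense(); im=bot.camera("wrist"); np.save("pics/w1.npy",im); cv2.imwrite("pics/w1.png",im)
print(s["tcp_pos"],s["orientation"],proj(cam("wrist",s),[[.507,.382,.05]]),s["joints"])
```

```text
[0.5067 0.3849 0.2007] [[-0.9491  0.3151 -0.0013]
 [ 0.3151  0.9491 -0.0006]
 [ 0.0011 -0.001  -1.    ]] [[273.014  200.2895]] [37.2094 19.6455  9.6789 80.1146  0.0186 55.5774]
```

View pics/w1.png

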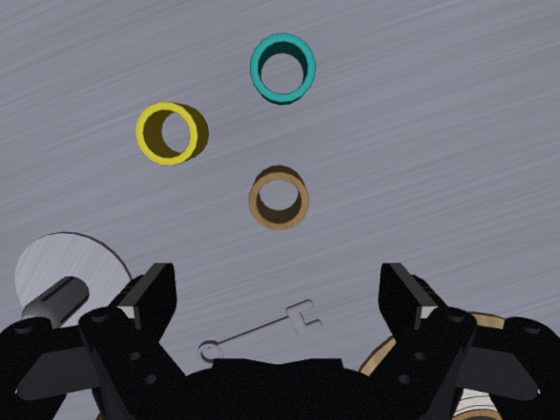

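The wrist view shows the brown core at (279,199), with yellow (167,133) and turquoise (283,68) beyond it. Nothing is between the fingers and the core.

```bash
cat >> h.py <<'E'
def rim(im,c,uv,z,r=45,show=0):
    """centre of the bright brown top rim near uv, at height z"""
    h=cv2.cvtColor(im,cv2.COLOR_BGR2HSV); v=h[...,2]
    m=((h[...,0]>5)&(h[...,0]<22)&(h[...,1]>70)&(v>105)).astype(np.uint8)
    k=np.zeros_like(m); cv2.circle(k,tuple(int(round(a)) for a in uv),r,1,-1); m*=k
    ys,xs=np.nonzero(m); P=plane(c,np.c_[xs,ys],z)
    return circ(P),len(P)
E
python3 - <<'E'
from h import *
im=np.load("pics/w1.npy"); s=bot.sense(); c=cam("wrist",s)
print(im[199,252],im[199,306],im[225,279],im[172,279])
(q,r),n=rim(im,c,(279,199),.05); print(q,r,n)
cs=cv2.HoughCircles
t=np.load("pics/top0.npy"); print("top",rim(t,cam("top"),(132,233.5),.05,14))
d=np.r_[q,0]-np.r_[s["tcp_pos"][:2],0]; print(tool(s,d)/.25)
E
```

```text
[ 75 109 135] [ 79 115 143] [ 77 111 138] [ 61  89 112]
[0.5091 0.3867] 0.02382603463872443 1062
top ((array([0.5083, 0.3842]), np.float64(0.023180864936531667)), 95)
[-0.0096  0.0089 -0.    ]
```

Request:
send_rows(commands=[-0.01,0.009,0.2,0,0,0,0,-0.01,0.009,0.4,0,0,0,0,-0.01,0.009,0.6,0,0,0,0,-0.01,0.009,0.7,0,0,0,0,-0.01,0.009,0.75,0,0,0,0,-0.01,0.009,0.75,0,0,0,0,-0.01,0.009,0.75,0,0,0,1,-0.01,0.009,0.75,0,0,0,1,-0.01,0.009,0.75,0,0,0,1,-0.01,0.009,0.75,0,0,0,1], squeeze=25)

```text
time: 2.45
tcp_pos: [0.5106, 0.3872, 0.0157]
orientation: [[-0.949, 0.314, 0.002], [0.314, 0.949, 0.002], [-0.001, 0.002, -1.0]]
ft_force: [-1.4, -0.2, 5.7]
grip_width: 0.637
gripper_force: 26.2
```

Request:
send_rows(commands=[0,0,0,0,0,0,1,0,0,0,0,0,0,1])

```text
time: 2.7
tcp_pos: [0.5106, 0.3872, 0.0157]
orientation: [[-0.949, 0.314, 0.002], [0.314, 0.949, 0.002], [-0.001, 0.003, -1.0]]
ft_force: [-1.4, 0.0, 6.0]
grip_width: 0.63
gripper_force: 26.2
```

Request:
send_rows(commands=[0,0,-0.1,0,0,0,1,0,0,-0.25,0,0,0,1,0,0,-0.4,0,0,0,1,0,0,-0.5,0,0,0,1,0,0,-0.5,0,0,0,1])

```text
time: 3.32
tcp_pos: [0.5111, 0.3874, 0.1415]
orientation: [[-0.949, 0.315, 0.004], [0.315, 0.949, 0.003], [-0.003, 0.004, -1.0]]
ft_force: [0.1, 0.5, -1.1]
grip_width: 0.635
gripper_force: 26.7
```

Run:
```python
from h import *
s=bot.sense(); im=bot.camera("wrist"); np.save("pics/w2.npy",im); cv2.imwrite("pics/w2.png",im)
print(s["tcp_pos"],s["orientation"],s["ft_force"],s["grip_width"])
c=cam("wrist",s); print(proj(c,np.r_[s["tcp_pos"][:2],.17]),proj(c,[.536,.146,.089]))
```

```text
[0.5111 0.3874 0.1415] [[-0.9492  0.3145  0.004 ]
 [ 0.3146  0.9492  0.0031]
 [-0.0029  0.0042 -1.    ]] [ 0.0722  0.5466 -1.0985] 0.6345585362145594
[[274.6067 305.5723]] [[-33.0222 365.267 ]]
```

View pics/w2.png

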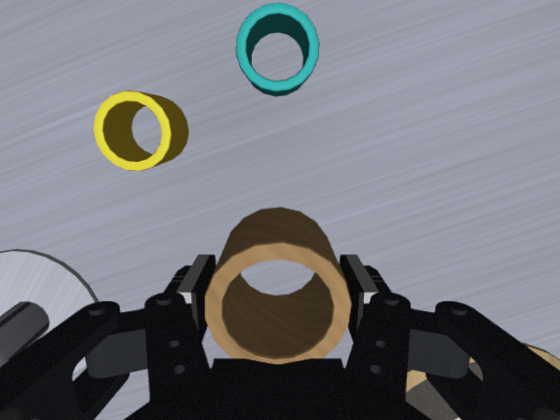

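The core is gripped upright, with its rim around (278,303) and the spindle disc appearing at lower left. Next I measure where the core sits in the hand and where the disc is.

```bash
cat >> h.py <<'E'
def disc(im,c,z,guess,lo,hi,sgn=-1,n=180,valid=None):
    """radial edge of strongest drop (sgn -1) outward around guess at height z between radii lo,hi; circle fit"""
    g=cv2.GaussianBlur(cv2.cvtColor(im,cv2.COLOR_BGR2GRAY),(3,3),0).astype(np.float32)
    rr=np.arange(lo,hi,.0004); out=[]
    for a in np.linspace(0,2*np.pi,n,endpoint=False):
        X=np.c_[guess[0]+rr*np.cos(a),guess[1]+rr*np.sin(a),np.full(len(rr),z)]
        uv=proj(c,X).astype(np.float32)
        if uv.min()<3 or uv[:,0].max()>556 or uv[:,1].max()>416: continue
        if valid is not None and not valid(uv): continue
        p=cv2.remap(g,uv[:,:1],uv[:,1:],cv2.INTER_LINEAR).ravel()
        d=sgn*(p[5:]-p[:-5]); i=d.argmax()
        if d[i]>8: out.append(X[i+2])
    return np.array(out)
E
python3 - <<'E'
from h import *
s=bot.sense(); im=np.load("pics/w2.npy"); c=cam("wrist",s)
(q,r),n=rim(im,c,(278,303),.1758,80); print("rim",q,r,n,"tool",tool(s,np.r_[q,.1758]-s["tcp_pos"]))
for n in("top","scene"):
    t=np.load(f"pics/{n}0.npy"); c=cam(n)
    for sg in(-1,1):
        P=disc(t,c,.024,(.536,.146),.055,.075,sg); print(n,sg,len(P),circ(P) if len(P)>5 else"")
E
```

```text
rim [0.5074 0.3889] 0.022497038622531267 5414 tool [ 0.0035  0.0011 -0.0363]
top -1 30 (array([0.539 , 0.1447]), np.float64(0.06322909066943005))
top 1 0 
scene -1 12 (array([0.5707, 0.1633]), np.float64(0.02775978216232267))
scene 1 0
```

Request:
send_rows(commands=[-0.15,-0.17,0,0,0,0,1,-0.3,-0.35,0,0,0,0,1,-0.45,-0.53,0,0,0,0,1,-0.6,-0.7,0,0,0,0,1,-0.7,-0.82,0,0,0,0,1,-0.76,-0.88,0,0,0,0,1,-0.76,-0.88,0,0,0,0,1,-0.76,-0.88,0,0,0,0,1])

```text
time: 4.38
tcp_pos: [0.6206, 0.1189, 0.1382]
orientation: [[-0.95, 0.313, -0.001], [0.313, 0.95, 0.0], [0.001, -0.0, -1.0]]
ft_force: [-0.9, -0.4, -0.0]
grip_width: 0.634
gripper_force: 26.7
```

Run:
```python
from h import *
s=bot.sense(); im=bot.camera("wrist"); np.save("pics/w3.npy",im); cv2.imwrite("pics/w3.png",im)
t=bot.camera("top"); np.save("pics/top3.npy",t); t=bot.camera("scene"); np.save("pics/scene3.npy",t)
print(s["tcp_pos"],s["orientation"],s["ft_force"],s["grip_width"])
```

```text
[0.6206 0.1189 0.1382] [[-0.9496  0.3134 -0.0011]
 [ 0.3134  0.9496  0.0003]
 [ 0.0012 -0.0001 -1.    ]] [-0.8819 -0.3892 -0.0018] 0.634443252271953
```

View pics/w3.png

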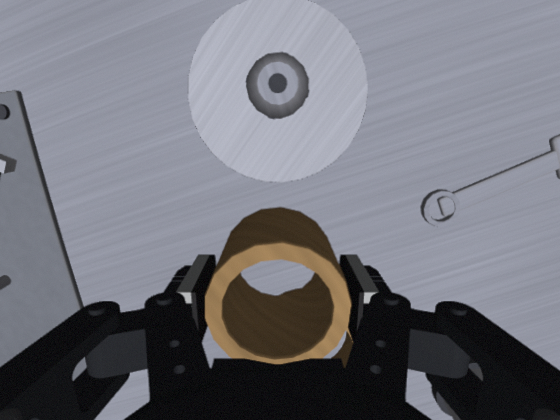

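The wrist view shows the spindle disc centred near (278,88) with the mandrel top at (277,84). The core rim in the hand has its inner edge from (278,258) to (278,356), and its lower end's edges are at (278,207) and (278,296). I measure core and spindle in this one image so that calibration errors cancel.

Run:
```python
from h import *
s=bot.sense(); im=np.load("pics/w3.npy"); c=cam("wrist",s); T=s["tcp_pos"]
P=disc(im,c,.024,(.536,.146),.055,.075,-1); q,r=circ(P); print("disc",len(P),q,r,"tool",tool(s,np.r_[q,.024]-T))
g=cv2.cvtColor(im,cv2.COLOR_BGR2GRAY)
# mandrel tip 22 mm top: bright ring edge
m=plane(c,(277.5,83.5),.089)[0]; print("mandrel top guess",m, tool(s,m-T))
# column profile through core
p=im[195:375,276:281].mean(1); d=np.abs(np.diff(p,axis=0)).sum(1)
ed=[195+i+.5 for i in range(1,len(d)-1) if d[i]>20 and d[i]>=d[i-1] and d[i]>d[i+1]]; print("edges v",ed)
row=im[298:304].mean(0); d=np.abs(np.diff(row[190:370],axis=0)).sum(1); print("edges u",[190+i+.5 for i in range(1,len(d)-1) if d[i]>20 and d[i]>=d[i-1] and d[i]>d[i+1]])
zt=T[2]+.0343; zb=zt-.05
for v,z in[(207,zb),(296,zb),(242.5,zt),(258.5,zt),(356.5,zt)]: print(v,tool(s,plane(c,(278,v),z)[0]-T)[:2])
```

```text
disc 139 [0.5392 0.1473] 0.06405077820292517 tool [0.0861 0.0012 0.1147]
mandrel top guess [0.5395 0.1473 0.089 ] [0.0859 0.0013 0.0497]
edges v [207.5, 242.5, 259.5, 294.5, 358.5, 363.5]
edges u [195.5, 204.5, 221.5, 332.5, 350.5, 358.5, 363.5]
207 [0.0267 0.0015]
296 [-0.0205  0.0015]
242.5 [0.0271 0.0014]
258.5 [0.0213 0.0014]
356.5 [-0.0181  0.0014]
```

Request:
send_rows(commands=[0.1,0,0,0,0,0,1,0.22,0,0,0,0,0,1,0.31,0,0,0,0,0,1,0.342,0,0,0,0,0,1,0.342,0,0,0,0,0,1,0.342,0,0.06,0,0,0,1,0.342,0,0.12,0,0,0,1,0.342,0,0.16,0,0,0,1,0.342,0,0.18,0,0,0,1,0.342,0,0.18,0,0,0,1])

```text
time: 5.78
tcp_pos: [0.5398, 0.1447, 0.0933]
orientation: [[-0.949, 0.315, -0.001], [0.315, 0.949, -0.0], [0.001, -0.0, -1.0]]
ft_force: [0.9, 0.2, -1.5]
grip_width: 0.637
gripper_force: 26.7
```

Run:
```python
from h import *
s=bot.sense(); print(s["tcp_pos"],s["ft_force"],s["moment"],s["grip_width"])
im=bot.camera("wrist"); cv2.imwrite("pics/w4.png",im)
```

```text
[0.5398 0.1447 0.0933] [ 0.8817  0.2195 -1.4674] [-0.0105  0.017  -0.0342] 0.6366655352341514
```

View pics/w4.png

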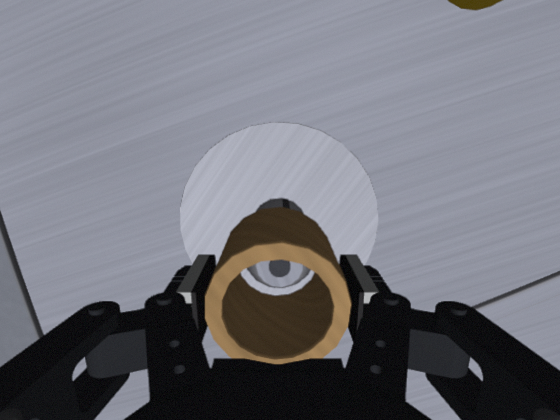

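The mandrel tip is inside the bore, centred at (279,268) in the opening, and forces are low. I carry on down.

Request:
send_rows(commands=[0,0,0.03,0,0,0,1,0,0,0.06,0,0,0,1,0,0,0.09,0,0,0,1,0,0,0.12,0,0,0,1,0,0,0.15,0,0,0,1,0,0,0.15,0,0,0,1])

```text
time: 6.58
tcp_pos: [0.5394, 0.1447, 0.0554]
orientation: [[-0.949, 0.314, -0.001], [0.314, 0.949, -0.0], [0.001, -0.001, -1.0]]
ft_force: [0.3, 1.0, -0.2]
grip_width: 0.633
gripper_force: 26.7
```

Request:
send_rows(commands=[0,0,0.03,0,0,0,1,0,0,0.05,0,0,0,1,0,0,0.062,0,0,0,1,0,0,0.066,0,0,0,1,0,0,0.066,0,0,0,1])

```text
time: 7.2
tcp_pos: [0.54, 0.1449, 0.0399]
orientation: [[-0.949, 0.314, 0.0], [0.314, 0.949, 0.0], [-0.0, 0.0, -1.0]]
ft_force: [0.5, -1.2, -0.6]
grip_width: 0.631
gripper_force: 26.7
```

Request:
send_rows(commands=[0,0,0,0,0,0,0.2,0,0,0,0,0,0,0,0,0,0,0,0,0,0,0,0,0,0,0,0,0,0,0,-0.15,0,0,0,0,0,0,-0.35,0,0,0,0,0,0,-0.55,0,0,0,0,0,0,-0.6,0,0,0,0])

```text
time: 8.2
tcp_pos: [0.5414, 0.1453, 0.1936]
orientation: [[-0.949, 0.314, 0.006], [0.314, 0.949, 0.002], [-0.005, 0.003, -1.0]]
ft_force: [0.4, 0.8, 0.6]
grip_width: 1.001
gripper_force: 0.0
```

Run:
```python
from h import *
s=bot.sense(); im=bot.camera("wrist"); cv2.imwrite("pics/w5.png",im); np.save("pics/w5.npy",im)
c=cam("wrist",s); print(s["tcp_pos"],s["grip_width"])
uv=proj(c,[.54,.146,.074])[0]; print(uv,rim(im,c,uv,.074,60))
P=disc(im,c,.024,(.5392,.1473),.055,.075,-1); print("disc",len(P),circ(P))
# dancer measurements, top view at start
t=np.load("pics/top0.npy"); a=cv2.resize(t[150:265,275:385],None,fx=5,fy=5,interpolation=cv2.INTER_CUBIC)
b=cv2.resize(im[120:340,160:400],None,fx=1,fy=1); b=cv2.copyMakeBorder(b,0,a.shape[0]-b.shape[0],0,0,cv2.BORDER_CONSTANT)
cv2.imwrite("pics/c6.png",np.hstack([a,b]))
```

```text
[0.5414 0.1453 0.1936] 1.0014122877411222
[275.5204 204.8274] ((array([0.5396, 0.1462]), np.float64(0.02367149429130399)), 1322)
disc 180 (array([0.5391, 0.1471]), np.float64(0.06393835338967789))
```

View pics/c6.png

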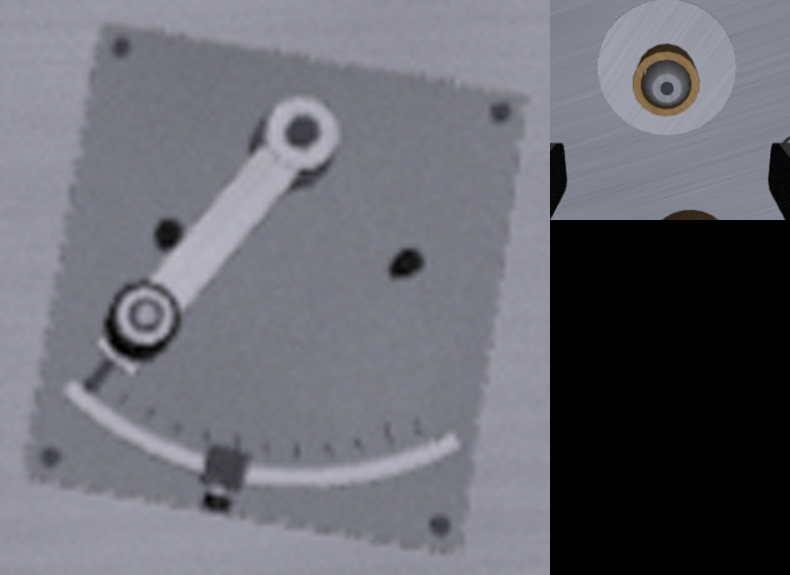

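The core is seated: its rim is concentric with the disc within 1 mm and has the right size for a 74 mm top. On the dancer crop, pivot is at (302,130), roller top (147,315) and tab (225,467), and counter-clockwise leads from roller to tab. I move above the unit for a close measurement.

Request:
send_rows(commands=[-0.12,-0.2,-0.1,0,0,0,0,-0.2,-0.4,-0.2,0,0,0,0,-0.3,-0.6,-0.2,0,0,0,0,-0.4,-0.8,-0.2,0,0,0,0,-0.5,-0.9,-0.2,0,0,0,0])

```text
time: 8.88
tcp_pos: [0.5872, -0.1106, 0.2381]
orientation: [[-0.949, 0.316, -0.002], [0.316, 0.949, 0.0], [0.002, -0.001, -1.0]]
ft_force: [0.1, 0.3, 0.3]
grip_width: 1.003
gripper_force: 0.0
```

Request:
send_rows(commands=[-0.12,-0.25,0,0,0,0,0,-0.12,-0.25,0,0,0,0,0,-0.12,-0.25,0,0,0,0,0,-0.12,-0.25,0,0,0,0,0])

```text
time: 9.38
tcp_pos: [0.5964, -0.1755, 0.2393]
orientation: [[-0.95, 0.313, -0.001], [0.313, 0.95, 0.001], [0.001, 0.0, -1.0]]
ft_force: [-0.5, -0.0, -0.8]
grip_width: 0.997
gripper_force: 0.0
```

Run:
```python
from h import *
s=bot.sense(); im=bot.camera("wrist"); cv2.imwrite("pics/w7.png",im); np.save("pics/w7.npy",im)
c=cam("wrist",s); print(s["tcp_pos"],s["grip_width"]); print(proj(c,[[.665,-.22,.05],[.549,-.118,.123],[.463,-.17,.032]]))
```

```text
[ 0.5964 -0.1755  0.2393] 0.9969621583249711
[[256.1829 264.2886]
 [329.471  125.9208]
 [237.5287  54.5554]]
```

View pics/w7.png

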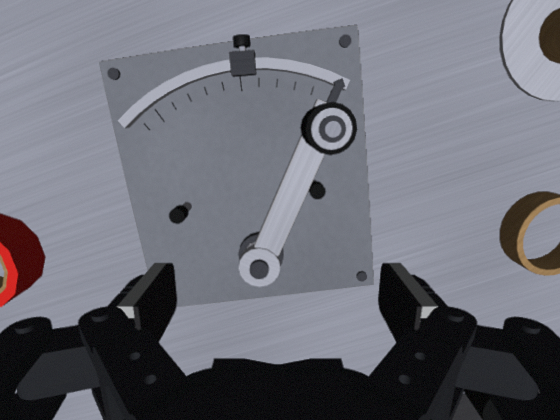

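The wrist view shows the tab top at (242,63), pointer tip (344,82), roller end (331,128), pivot cap (259,267) and the pale rail arc from (123,123) to (345,82).

Run:
```python
from h import *
from scipy.optimize import least_squares
s=bot.sense(); im=np.load("pics/w7.npy"); c=cam("wrist",s); T=s["tcp_pos"]
hsv=cv2.cvtColor(im,cv2.COLOR_BGR2HSV); g=hsv[...,2]
print("vals rail",g[72,300],g[64,270],"plate",g[110,200],"tab",g[63,242],g[55,242],g[70,242])
# rail
m=(g>175).astype(np.uint8); k=np.zeros_like(m); cv2.fillPoly(k,[np.array([[110,130],[150,80],[226,50],[226,80],[130,140]])],1); cv2.fillPoly(k,[np.array([[260,50],[330,66],[330,90],[260,76]])],1)
ys,xs=np.nonzero(m&k); R=plane(c,np.c_[xs,ys],.02)[:,:2]; print("rail px",len(xs))
# tab
m=(g<95).astype(np.uint8); k[:]=0; k[48:82,222:264]=1; n,l,st,ce=cv2.connectedComponentsWithStats(m&k); i=1+st[1:,4].argmax(); print("tab",st[i],ce[i])
tab=plane(c,ce[i],.032)[0,:2]
# roller washer
ro=plane(c,(331.5,128.5),.123)[0,:2]; tip=plane(c,(344,81),.045)[0,:2]
f=lambda p:np.r_[(np.hypot(*(R-p[:2]).T)-p[2])/np.sqrt(len(R))*2,(np.hypot(*(tab-p[:2]))-.204),(np.hypot(*(ro-p[:2]))-.155),np.hypot(*(tip-p[:2]))-.204,(p[2]-.205)]
o=least_squares(f,[.665,-.22,.205],loss="linear"); p=o.x[:2]; print("pivot",o.x,"res",o.fun[-4:],"free circ",circ(R))
ang=lambda v:np.arctan2(v[1],v[0])
a0,a1,a2=ang(ro-p),ang(tab-p),ang(tip-p); print("tab",tab,"roller",ro,"swing",(a1-a0)%6.283,(a1-a2)%6.283)
tgt=p+.155*np.array([np.cos(a1),np.sin(a1)]); mid=p+.155*np.array([np.cos((a0+a1%6.2832)/2),np.sin((a0+a1%6.2832)/2)])
for n,q in(("start",ro),("mid",mid),("end",tgt)): print(n,q,"tool",tool(s,np.r_[q,T[2]]-T)*[1,1,1]-[0,.0013,0])
```

```text
vals rail 168 187 plate 132 tab 67 70 69
rail px 1865
tab [222  50  42  32 675] [242.3407  63.3467]
pivot [ 0.6695 -0.2185  0.2057] res [-0.0004  0.0007 -0.001   0.0007] free circ (array([ 0.6444, -0.2147]), np.float64(0.18236836700227016))
tab [ 0.4721 -0.1683] roller [ 0.5514 -0.117 ] swing 0.4611709407290876 0.48399107872149827
start [ 0.5514 -0.117 ] tool [0.0611 0.0401 0.    ]
mid [ 0.5319 -0.1469] tool [0.0702 0.0055 0.    ]
end [ 0.5192 -0.1803] tool [ 0.0719 -0.0301  0.    ]
```

Request:
send_rows(commands=[0.244,0.16,0,0,0,0,0,0.244,0.16,0,0,0,0,0,0.244,0.16,0.2,0,0,0,0,0.244,0.16,0.4,0,0,0,0,0.244,0.16,0.58,0,0,0,0,0.244,0.16,0.66,0,0,0,0,0.244,0.16,0.685,0,0,0,0,0.244,0.16,0.685,0,0,0,0])

```text
time: 10.42
tcp_pos: [0.5518, -0.1194, 0.0692]
orientation: [[-0.95, 0.314, 0.001], [0.314, 0.95, -0.0], [-0.001, 0.0, -1.0]]
ft_force: [0.2, 0.2, -0.4]
grip_width: 1.003
gripper_force: 0.0
```

Request:
send_rows(commands=[0,0,0,0,0,0,0.5,0,0,0,0,0,0,0.5,0,0,0,0,0,0,1,0,0,0,0,0,0,1,0,0,0,0,0,0,1,0,0,0,0,0,0,1], squeeze=30)

```text
time: 11.18
tcp_pos: [0.5522, -0.1191, 0.0696]
orientation: [[-0.949, 0.314, 0.002], [0.314, 0.949, 0.001], [-0.002, 0.002, -1.0]]
ft_force: [0.1, 4.9, 5.8]
grip_width: 0.451
gripper_force: 30.3
```

The roller is pinched. I swing it along the arc.

Request:
send_rows(commands=[0.012,-0.035,0,0,0,0,1,0.022,-0.07,0,0,0,0,1,0.03,-0.105,0,0,0,0,1,0.036,-0.14,0,0,0,0,1,0.04,-0.175,0,0,0,0,1,0.043,-0.21,0,0,0,0,1,0.044,-0.245,0,0,0,0,1,0.043,-0.275,0,0,0,0,1,0.043,-0.28,0,0,0,0,1,0.043,-0.28,0,0,0,0,1])

```text
time: 12.42
tcp_pos: [0.5197, -0.1819, 0.0695]
orientation: [[-0.949, 0.314, 0.002], [0.314, 0.949, 0.002], [-0.001, 0.002, -1.0]]
ft_force: [0.5, 6.9, 6.1]
grip_width: 0.449
gripper_force: 30.5
```

Run:
```python
from h import *
s=bot.sense(); im=bot.camera("wrist"); np.save("pics/w8.npy",im)
t=bot.camera("top"); sc=bot.camera("scene"); np.save("pics/top8.npy",t); np.save("pics/scene8.npy",sc)
print(s["tcp_pos"],s["ft_force"],s["grip_width"],s["gripper_force"])
a=cv2.resize(im,(480,360)); f=lambda i,y,x:cv2.resize(i[y:y+80,x:x+100],(320,256),interpolation=cv2.INTER_CUBIC)
c=cam("wrist",s);print("wrist tab px",proj(c,[.4721,-.1683,.032]),"top",proj(cam("top"),[.4721,-.1683,.032]),"scene",proj(cam("scene"),[.4721,-.1683,.032]))
cv2.imwrite("pics/w8.png",np.hstack([cv2.copyMakeBorder(a,0,152,0,0,cv2.BORDER_CONSTANT),np.vstack([f(t,195,270),f(sc,160,210)])]))
```

```text
[ 0.5197 -0.1819  0.0695] [0.5202 6.9466 6.0582] 0.44941639407669 30.50270587205887
wrist tab px [[270.9495 154.3278]] top [[319.2919 241.9068]] scene [[267.2221 192.6388]]
```

View pics/w8.png

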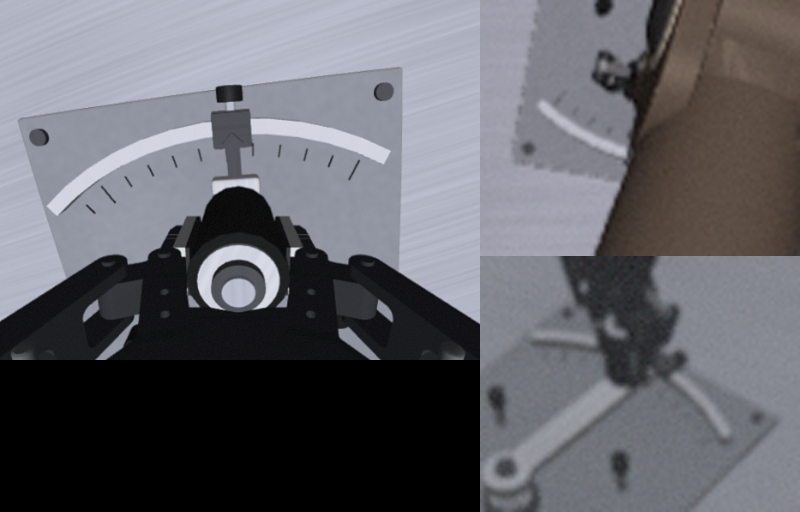

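The pointer tip (231,134) stands over the tab's middle (column 232) in the wrist view, to within about 1 mm sideways, with 30 N grip. I hold it for a moment, then hand in.

Request:
send_rows(commands=[0,0,0,0,0,0,1,0,0,0,0,0,0,1,0,0,0,0,0,0,1,0,0,0,0,0,0,1,0,0,0,0,0,0,1,0,0,0,0,0,0,1,0,0,0,0,0,0,1,0,0,0,0,0,0,1])

```text
time: 13.58
tcp_pos: [0.5198, -0.1817, 0.0695]
orientation: [[-0.95, 0.314, 0.002], [0.314, 0.95, 0.002], [-0.001, 0.002, -1.0]]
ft_force: [0.4, 6.4, 7.0]
grip_width: 0.448
gripper_force: 30.5
```

Run:
```python
from h import *
s=bot.sense(); print(s["tcp_pos"],s["gripper_force"],s["joint_velocities"])
t=bot.camera("top"); print("core",rim(t,cam("top"),proj(cam("top"),[.5395,.1465,.074])[0],.074,14))
print(bot.hand_in())
```

```text
[ 0.5198 -0.1817  0.0695] 30.502004027366638 [ 0.0142  0.0278 -0.0393  0.0827 -0.0118  0.0573]
core ((array([0.539 , 0.1431]), np.float64(0.022567538078692283)), 50)
the job is handed in; nothing more can be done
None
```

The job is handed in at about 13.6 s: the narrow core sits on the spindle's disc and the arm is holding the dancer with its pointer over the middle of the tab (both checked in the wrist camera), but the hand-in returned no verdict.

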